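Press the glass check plate home behind the reader's lip

ROBOT

A 6-joint arm with a two-finger parallel gripper is mounted at the origin on the work surface. World frame = base frame: x ahead of the robot, y to its left, z up, the work surface at z = 0. Lengths are in mm, angles in rad, forces in N, time in s.
With the tool pointing down it reaches from about 400 to 925 mm from the base axis. Payload 3.4 kg.
Tool frame: the origin (TCP) lies midway between the tips of the shut fingers; the grasp point (between the pads) lies 19 mm behind it; z points along the fingers, y is the line along which they close (so a half turn about z gives the same grasp; the last joint's range is limited). The gripper opens to 85 mm and grips with 20 to 120 N. Pads are 22 mm wide; open, the fingers measure 114 mm over their backs; the gripper's body (76 mm by 85 mm) begins 54 mm behind the grasp point. The pads swing forward as they close: fully open they stand 13 mm farther back than shut.
Start: joints at [-1.296, 0.307, 1.506, -0, 1.328, -0.073], TCP at [196.494, -540.39, 231.305] pointing down, gripper open.
Joint ranges: [-3.12, 3.12], [-1.05, 2.28], [0.14, 2.33], [-1.42, 4.57], [0.1, 2.73], [-2.68, 2.68]. Speed limits (rad/s): [2.57, 2.57, 3.14, 3.14, 3.14, 3.14].

INTERFACE

Orientations are given as a unit quaternion [w, x, y, z].
In Python, from bench import readout, cams, job, search_frame, trace gives the robot as it stands.
- The arm moves only by the tool drive_tool, never from a script. Its argument "commands" is a list of rows, each an object of numbers: "jaw": the finger opening in cm, from 0 to 8.54; "x", "y", "z": the shift along the tool's x, y, z in cm; "roll": the turn about the tool's z in rad. A call has 1 to 10 rows; each row is the pose to reach, as a shift and turn from the pose commanded when the call began, along the tool's axes at that moment; what a row does not reach only later rows make up. A row lasts 1/8 s, in which the tool goes at most 62.5 mm and 10.7 degrees, less where a joint would pass 70% of its speed; a pose out of reach is approached as far as the arm can. A call with a gripper value outside its range is refused whole. The fingers move at their own pace and stop on an object; the grip force is fixed at half the most. Time passes only in rows, so rows that repeat a pose let the fingers close. It gives the time, the measured TCP pose, the force, the opening and the grip force at its end, in the units of the state.
- readout.observe(): the state, without advancing time (a new reading comes with each control period).
- cams.capture(name): name is "side" or "top" or "wrist"; returns a dict with "color" (400x640x3 uint8, red, green, blue), "camera_matrix" (3x3 intrinsics, pixels), "world_to_cam" (4x4, takes a point from world to camera coordinates). Camera axes: x right, y up, looking along -z (the intrinsics and any distortion apply to the point x, -y, -z); pixel columns grow to the right and rows downward; lengths in mm; the calibration is good to about 2 mm. A picture is of the moment at which its call begins. There is no depth.
- job.close_job(): hands the job in; it is judged then, once.
Trained networks look in a picture, given as the dict that the camera call returned (one of the last four; its "shot" number tells which), for a name from the list of things; names that differ only in an ending like _2 or _b are one class to them, and where a whole thing is asked for, a point or a joint stands for the part that bears it (a point fixed in the world has none). Each returns a list of dicts, best first, with "p" (0 to 1); they miss things now and then, are a little off and sometimes report something else, mostly with a low value. They report only what shows in the picture. A call takes as long as a camera call. They do not tell look-alikes from the thing itself.
- search_frame(query, picture): "point" ([column, row] in pixels, amid what is visible of it).
- trace(query, picture): "mask" (400x640 bool, what is visible of it) and "point" ([column, row] in pixels, amid what is visible of it).
The state is a dict: "time": time; "q": joint angles; "qvel": joint speeds; "effort": joint torques, N m; "eef_pos": TCP position; "eef_rot": TCP orientation; "contact_force": force on the tool from outside, world axes, zero at the start; "ft_torque": the same for the moment, N m; "opening": opening from 0.0 (shut) to 1.0 (fully open); "finger_force": force on a finger pad.
Only numpy, scipy, OpenCV 4.12 (cv2) and the standard library are available. Lean on these libraries where they do the work, as an engineer would, in place of code of your own. Each camera call takes 0.05 s, during which the arm holds its last target. There are 200 camera calls.

TASK

Take the framed glass check plate, the tall one, out of the drying rack, holding it by its two narrow side edges so that the fingers never touch the glass. Slide it down behind the metal lip of the reader, feel for the spring-loaded seat and press the plate fully home without forcing it. The seat pushes back, so finish while still gripping the plate and holding it pressed home; leave everything else where it stands.

Things in the scene. Friction and masses are not known exactly. Their poses are not given: they have to be found in the camera images.
- plate: The check plate, loose: a glass pane in a thin aluminium frame, upright in one of the rack's three slots. 6 mm thick (its x), 60 mm wide (its y), 84 mm tall (its z, up), about 100 g, the same front and back. Origin: centre of its bottom edge. The only glass plate and the tallest of three: in the rack its top is 92 mm above the bench, the others' 66 mm.
- pane: The glass of the check plate, fixed in its frame: 4 mm thick, 50 mm wide, 74 mm tall, recessed 1 mm on both faces; around it runs a 5 mm wide frame. Origin: centre of the glass, 42 mm above the plate's bottom edge. Fingers must not touch it.
- plate_top (a point): Middle of the plate's top edge, 84 mm above its bottom edge.
- plate_foot (a point): Middle of the plate's bottom edge (the plate's origin).
- rack: Drying rack, fixed: grey block 116 mm (x) by 90 mm (y), 34 mm high, with three upright slots 36 mm apart (at x = -36, 0, +36 mm), each 8.5 mm (x) by 62.5 mm (y) and 26 mm deep (floor 8 mm above the bench). Origin: centre of its underside. It stands left or right of the bench's middle, the reader on the other side.
- port: The reader, fixed: a low white instrument 150 mm wide (y), 50 mm high. Along its front (-x) an upright steel lip, 5 mm thick, 90 mm long, 46 mm high, its upper edge flared outward to 56 mm high. Nothing on it is higher than 57 mm. Origin: at bench level below the middle of the slot behind the lip. The plate goes in with its x along the reader's x, either way round.
- port_slot (a point): Middle of the slot's mouth, 46 mm above the bench, level with the lip's straight part. The slot lies between lip and instrument, open above, 9 mm wide (reader's x, -4.5 to +4.5 mm), 64 mm long (reader's y, -32 to +32 mm); its ends are flared at the top to 50 mm high.
- seat (a joint): The spring-loaded seat in the bottom of the slot, a black bar 7 by 52 mm: 0 when up (top 24 mm above the bench), growing as it is pressed down, to 0.012 m at its hard stop (top 12 mm above the bench; the plate's top is then at 96 mm). Pushes back with 3 N at the top, rising evenly to 9 N at the stop.
- blank_a: Bystander: solid aluminium blank plate, 6 x 60 x 58 mm tall, loose in another slot of the rack. Origin: centre of its bottom edge.
- blank_b: Bystander: the same as blank_a, in the remaining slot.
- jar: Bystander: small amber screw jar, 42 mm in diameter, 55 mm high, standing between rack and reader. Origin: centre of its underside.
- reagent: Bystander: white reagent bottle, 66 mm in diameter, 160 mm high. Origin: centre of its underside.
- beaker: Bystander: glass beaker, 70 mm in diameter, 85 mm high. Origin: centre of its underside.
- tubes: Bystander: white rack of capped sample tubes, 45 x 200 mm, 104 mm high. Origin: centre of its underside.
- tipbox: Bystander: blue pipette tip box with a clear lid, 82 x 122 mm, 75 mm high. Origin: centre of its underside.
- marker: Bystander: grey marker pen lying down, 14 mm thick, about 120 mm long along its x.
Mind the look-alikes: they are no part of the job. Several things look just like the rack: the one meant starts nearest to the robot's base.

How it is judged:
By the outcome, as a careful person would: the job done as asked, in the order asked, and still so for the second after the job is handed in, while the arm keeps its last pose, push and grip.
It also fails if it takes over 64 s, if anything falls off the work surface, if the arm or the gripper's body presses on something with over 40 N, if the wrist force passes 120 N, or if a joint passes its speed limit or range.

## Working session

There is one attempt and no reset: what is moved stays moved. The work goes in short steps, Python scripts to look and compute and a tool call to move; the robot and the scene stay as the last step left them, time stands still between calls to the robot, and variables do not carry over. Pictures are saved under pics/ and viewed, at most 13 in all, crops included, and the job is handed in when it is done.

Besides the shell and the picture viewer there is one more tool, called after ">>>" as name(argument=value, ...) on one line, values as JSON. drive_tool: Moves the arm, as the interface text tells. Its arguments: {"type":"object","properties":{"commands":{"type":"array"}},"required":["commands"]}

```bash
mkdir -p pics; ls
cat > h.py <<'E'
import numpy as np, cv2
from bench import readout, cams, job, search_frame, trace
def save(p,n,crop=None,s=1):
    im=p["color"][:,:,::-1]
    if crop: a,b,c,d=crop; im=im[b:d,a:c]
    if s!=1: im=cv2.resize(im,None,fx=s,fy=s,interpolation=cv2.INTER_CUBIC)
    cv2.imwrite("pics/"+n,im)
def proj(p,X):
    X=np.atleast_2d(X); W=np.array(p["world_to_cam"]); c=X@W[:3,:3].T+W[:3,3]
    c=c*[1,-1,-1]; u=c@np.array(p["camera_matrix"]).T; return u[:,:2]/u[:,2:]
def ray(p,uv,z):
    W=np.array(p["world_to_cam"]); R=W[:3,:3]; o=-R.T@W[:3,3]
    d=np.linalg.inv(np.array(p["camera_matrix"]))@[uv[0],uv[1],1]; d=R.T@(d*[1,-1,-1])
    return o+d*(z-o[2])/d[2]
E
python3 - <<'E'
from h import *
t=cams.capture("top"); s=cams.capture("side")
save(t,"t0.png"); save(s,"s0.png")
print([k for k in t], t["camera_matrix"],t["world_to_cam"])
for q,z in [("plate",92),("rack",34),("port",50),("blank_a",66),("jar",55)]:
    for n,p in (("top",t),("side",s)):
        for r in search_frame(q,p)[:4]: print(q,n,round(r["p"],2),np.round(r["point"]),np.round(ray(p,r["point"],z)))
print(readout.observe())
E
```

```text
pics
['color', 'camera_matrix', 'world_to_cam', 'shot'] [[454.60881839   0.         318.90628833]
 [  0.         454.60881839 196.3272314 ]
 [  0.           0.           1.        ]] [[ 2.92906627e-02 -9.99570400e-01 -1.03586123e-03 -6.71671371e+01]
 [ 9.80658119e-01  2.85358039e-02  1.93637192e-01 -5.53505192e+02]
 [-1.93524446e-01 -6.68758740e-03  9.81072660e-01 -1.70116839e+03]
 [ 0.00000000e+00  0.00000000e+00  0.00000000e+00  1.00000000e+00]]
plate top 0.44 [358. 210.] [ 499. -198.   92.]
plate side 0.63 [364. 176.] [ 493. -187.   92.]
rack top 0.87 [417. 175.] [ 655. -434.   34.]
rack top 0.64 [443. 264.] [ 313. -530.   34.]
rack top 0.6 [358. 215.] [ 490. -206.   34.]
rack side 0.88 [365. 189.] [ 489. -194.   34.]
rack side 0.75 [480. 172.] [ 290. -540.   34.]
rack side 0.43 [262. 176.] [764.  10.  34.]
port top 0.64 [252. 189.] [578. 208.  50.]
port top 0.53 [306. 146.] [759.   5.  50.]
port top 0.36 [254. 148.] [744. 209.  50.]
port side 0.59 [242. 242.] [565. 231.  50.]
blank_a top 0.63 [360. 220.] [ 464. -209.   66.]
blank_a top 0.36 [357. 200.] [ 544. -197.   66.]
blank_a
[... 156 characters left out ...]
ray([-1.29548789e+00,  3.06794597e-01,  1.50644880e+00, -3.06554584e-05,
        1.32841982e+00, -7.35058172e-02]), 'qvel': array([-7.73548234e-04,  1.35141137e-05,  2.75284026e-04,  5.71370413e-04,
       -8.97432504e-04, -5.49957896e-04]), 'effort': array([-9.48037041e-05, -4.57181418e+01, -2.52204555e+01,  1.05090328e-04,
        1.21483070e-03, -2.29222900e-05]), 'eef_pos': array([ 196.4805421 , -540.3559833 ,  231.28954183]), 'eef_rot': array([-3.36043054e-05,  9.84828951e-01,  1.73527911e-01, -1.83579151e-05]), 'contact_force': array([-0.86523944, -0.2180542 ,  0.67690427]), 'ft_torque': array([-0.02657893, -0.03024497, -0.04125195]), 'finger_force': 0.0, 'opening': 1.0012119312339296}
```

View pics/t0.png

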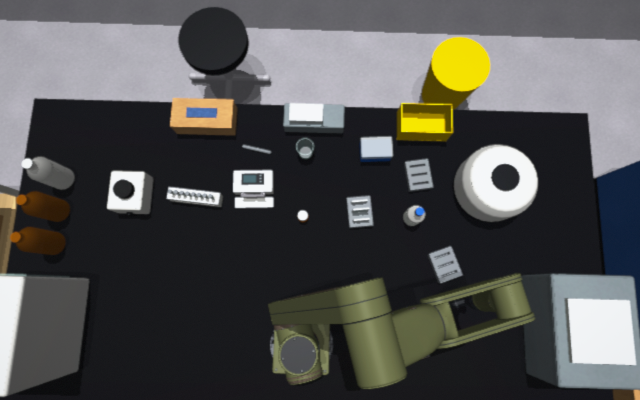

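View pics/s0.png

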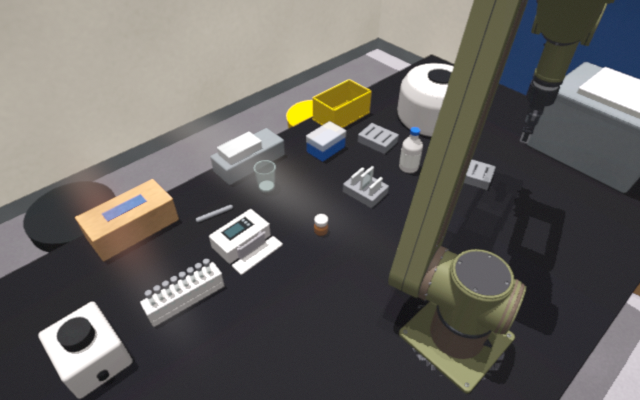

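Top view: rack candidates at (358,212), holding three plates, (418,175) and (443,264), both apparently empty. The first is about 531 mm from the base, against about 615 and 785, so it is nearest. Reader at (253,188), jar (303,215), reagent (415,215). Next I'll get a close crop and fit the rack and reader.

Run:
```python
from h import *
t=cams.capture("top"); s=cams.capture("side")
a=cv2.resize(t["color"][185:240,330:390],None,fx=6,fy=6,interpolation=3)
b=cv2.resize(s["color"][150:210,335:395],None,fx=6,fy=6,interpolation=3)
c=cv2.resize(t["color"][160:220,220:285],None,fx=6,fy=6,interpolation=3)
im=np.zeros((600,800,3),np.uint8)
im=np.zeros((720,760,3),np.uint8)
im[:a.shape[0],:a.shape[1]]=a; im[:b.shape[0],370:370+b.shape[1]]=b; im[360:360+c.shape[0],:c.shape[1]]=c
im=cv2.resize(im,None,fx=.83,fy=.83)
cv2.imwrite("pics/c1.png",im[:,:,::-1])
for q,z in [("rack",30),("port",45)]:
  for r in trace(q,t)[:3]:
    m=r["mask"].astype(np.uint8); P=np.argwhere(m)[:,::-1].astype(np.float32)
    w=np.array([ray(t,p,z)[:2] for p in P],np.float32); print(q,round(r["p"],2),np.round(r["point"]),cv2.minAreaRect(w),w.mean(0))
```

```text
rack 0.8 [419. 175.] ((657.09716796875, -439.1416931152344), (126.93791198730469, 100.1997299194336), 8.33643913269043) [ 655.967   -437.87054]
rack 0.7 [361. 212.] ((505.81036376953125, -209.1448211669922), (123.22249603271484, 96.37130737304688), 6.888203144073486) [ 504.13898 -208.66626]
rack 0.55 [445. 262.] ((310.39788818359375, -533.7695922851562), (114.76780700683594, 97.78192138671875), 21.810596466064453) [ 310.0024  -533.70404]
port 0.66 [250. 189.] ((581.1008911132812, 210.29397583007812), (147.411865234375, 161.20240783691406), 1.6631619930267334) [582.52576 207.31206]
```

View pics/c1.png

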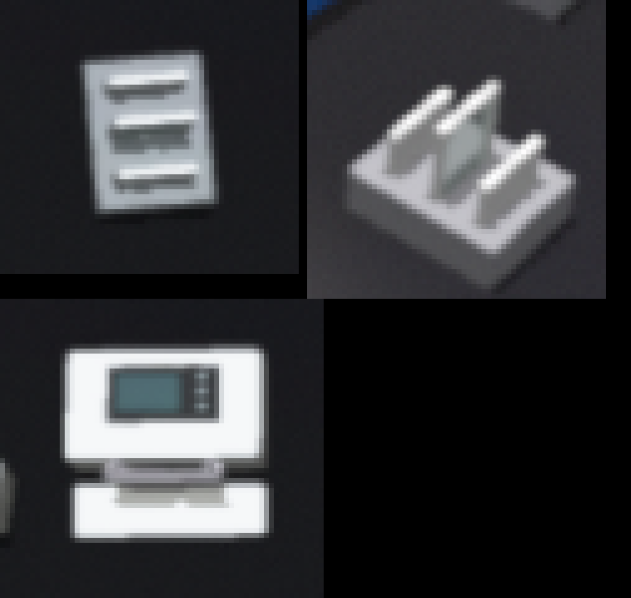

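The close crop confirms it: the middle slot's plate, top-view pixel about (358,210), is the tall glass one, with lower blanks on both sides. I'm moving above it for a wrist view.

>>> drive_tool(commands=[{"jaw": 8.5, "x": 38, "y": -22, "z": 0, "roll": 0.22}, {"jaw": 8.5, "x": 38, "y": -22, "z": 0, "roll": 0.22}, {"jaw": 8.5, "x": 38, "y": -22, "z": 0, "roll": 0.22}, {"jaw": 8.5, "x": 38, "y": -22, "z": 0, "roll": 0.22}, {"jaw": 8.5, "x": 38, "y": -22, "z": 0, "roll": 0.22}, {"jaw": 8.5, "x": 38, "y": -22, "z": 0, "roll": 0.22}, {"jaw": 8.5, "x": 38, "y": -22, "z": 0, "roll": 0.22}, {"jaw": 8.5, "x": 38, "y": -22, "z": 0, "roll": 0.22}, {"jaw": 8.5, "x": 38, "y": -22, "z": 0, "roll": 0.22}, {"jaw": 8.5, "x": 38, "y": -22, "z": 0, "roll": 0.22}])

```text
time: 2.05
eef_pos: [477.5, -204.9, 231.2]
eef_rot: [0.0, 0.998, 0.064, -0.0]
contact_force: [-0.1, 0.6, 0.1]
opening: 0.994
finger_force: 0.0
```

Run:
```python
from h import *
w=cams.capture("wrist"); save(w,"w1.png")
W=w["world_to_cam"]; print("cam",-W[:3,:3].T@W[:3,3], -W[2,:3]); o=readout.observe(); print(o["eef_pos"],o["eef_rot"],o["contact_force"])
for q,z in [("plate",92),("rack",34),("blank_a",66),("plate_top",92)]:
  for r in trace(q,w)[:3]:
    P=np.argwhere(r["mask"])[:,::-1].astype(np.float32)
    g=np.array([ray(w,p,z)[:2] for p in P],np.float32); print(q,round(r["p"],2),np.round(r["point"]),cv2.minAreaRect(P),cv2.minAreaRect(g))
```

```text
cam [ 557.82679297 -195.32769323  373.54925745] [-0.31084519 -0.03970803 -0.94963074]
[ 477.48521036 -205.02218902  231.29366134] [ 1.09469019e-04  9.97996732e-01  6.32649934e-02 -2.28293812e-04] [-0.5066034  -0.52886207 -0.61944163]
plate 0.88 [326. 151.] ((325.5, 152.5), (15.0, 59.0), 90.0) ((510.5784912109375, -209.23883056640625), (14.80150318145752, 58.39255905151367), 7.296955108642578)
plate 0.37 [325. 116.] ((325.5, 117.0), (8.0, 57.0), 90.0) ((544.0283813476562, -204.63836669921875), (7.3145318031311035, 54.14686965942383), 7.2962327003479)
rack 0.86 [324. 139.] ((324.55523681640625, 145.95773315429688), (79.22041320800781, 99.47650146484375), 1.2453643083572388) ((505.2938232421875, -210.6978759765625), (117.29563903808594, 91.05552673339844), 6.562102317810059)
rack 0.72 [534. 290.] ((524.63427734375, 297.9211120605469), (81.9829330444336, 78.73870086669922), 1.1691392660140991) ((320.8272399902344, -524.1713256835938), (146.07041931152344, 109.95594787597656), 21.508237838745117)
rack 0.6 [549.  43.] ((554.0, 45.5), (91.0, 120.0), 90.0) ((642.7044677734375, -434.3602600097656), (87.50841522216797, 111.9998779296875), 7.9612345695495605)
blank_a 0.89 [324. 183.] ((324.5, 181.5), (13.0, 53.0), 90.0) ((474.09722900390625, -213.7626953125), (14.945721626281738, 59.07930374145508), 7.297242164611816)
blank_a 0.77 [325. 118.] ((325.5, 117.0), (8.0, 57.0), 90.0) ((542.75048828125, -205.4697723388672), (7.9899983406066895, 59.044830322265625), 7.296238899230957)
plate_top 0.6 [325. 154.] ((326.1521301269531, 152.66322326660156), (60.17348861694336, 16.709014892578125), 2.009553909301758) ((510.4960021972656, -209.96865844726562), (16.500629425048828, 59.505706787109375), 5.261692523956299)
```

View pics/w1.png

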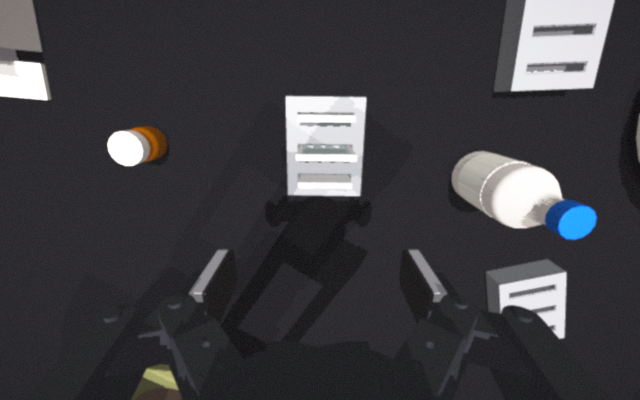

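Run:
```python
from h import *
w=cams.capture("wrist")
g=cv2.cvtColor(w["color"],cv2.COLOR_RGB2GRAY).astype(int)
np.set_printoptions(linewidth=200)
print(g[145:165,300:352:10]); print(g[152:162:2,288:302]); print(g[152:162:2,350:364])
save(w,"w2.png",(270,85,380,205),5)
print(w["camera_matrix"])
for d in ((158,'plate',92),):
  for c in (296,326,356): print(c,ray(w,(c,157.7),92))
# rack top corners
for uv in ((285,96),(366,97),(361,196),(287,195)): print(uv,ray(w,uv,34))
```

```text
[[148 195 169 165 159 160]
 [161 227 177 163 160 144]
 [171 223 174 170 162 161]
 [176 176 160 162 159 174]
 [174 138 137 144 145 176]
 [177 133 130 133 133 179]
 [175 132 130 128 132 172]
 [175 133 136 135 135 168]
 [181 149 145 144 142 164]
 [224 201 199 197 177 193]
 [252 249 248 250 246 249]
 [255 255 255 255 255 255]
 [255 255 255 255 255 255]
 [255 255 255 255 255 255]
 [254 255 255 255 255 255]
 [252 253 253 253 255 255]
 [218 233 224 228 251 253]
 [198 207 167 166 203 219]
 [204 205 189 192 194 188]
 [202 202 202 201 204 199]]
[[211 213 215 213 214 215 219 227 224 204 183 179 175 169]
 [202 205 207 204 203 204 207 216 232 230 223 223 224 223]
 [199 205 205 206 204 207 205 242 255 255 255 255 255 255]
 [192 204 204 205 202 205 206 234 254 255 255 255 255 255]
 [191 202 204 203 206 204 206 226 250 253 253 252 252 252]]
[[168 175 177 184 200 220 223 225 224 226 225 223 201 125]
 [193 202 201 196 193 203 216 219 222 224 224 219 182 109]
 [255 255 255 255 255 255 253 233 215 209 210 202 164 101]
 [255 255 255 255 255 255 254 238 210 203 202 193 147  86]
 [255 255 255 255 255 255 253 231 207 204 206 189 140  78]]
[[287.45627793   0.         317.6087264 ]
 [  0.         287.45627793 195.32936998]
 [  0.           0.           1.        ]]
296 [ 502.19591628 -180.7624669    92.        ]
326 [ 505.95532127 -210.19734838   92.        ]
356 [ 509.71448873 -239.63037008   92.        ]
(285, 96) [ 558.3514198  -158.40043172   34.        ]
(366, 97) [ 568.76763156 -248.34268865   34.        ]
(361, 196) [ 453.05968643 -263.02950954   34.        ]
(287, 195) [ 442.68810247 -171.51049723   34.        ]
```

View pics/w2.png

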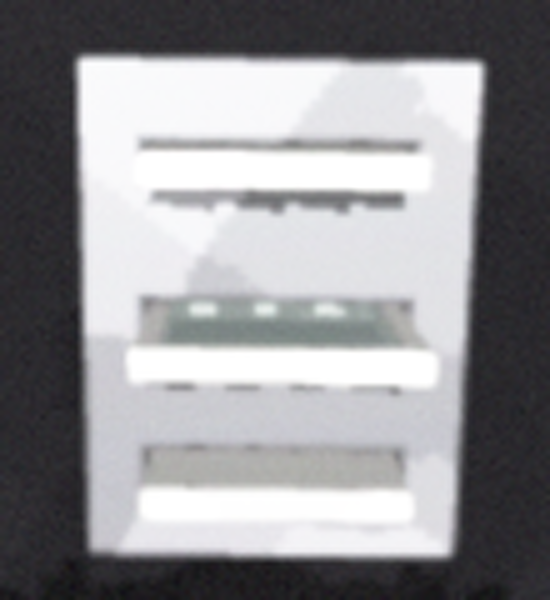

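>>> drive_tool(commands=[{"jaw": 8.5, "x": 2.75, "y": 0.87, "z": 4, "roll": 0.007}, {"jaw": 8.5, "x": 2.75, "y": 0.87, "z": 8, "roll": 0.007}, {"jaw": 8.5, "x": 2.75, "y": 0.87, "z": 10.5, "roll": 0.007}, {"jaw": 8.5, "x": 2.75, "y": 0.87, "z": 10.5, "roll": 0.007}, {"jaw": 8.5, "x": 2.75, "y": 0.87, "z": 10.5, "roll": 0.007}])

```text
time: 2.98
eef_pos: [507.5, -209.4, 127.2]
eef_rot: [0.0, 0.998, 0.061, 0.001]
contact_force: [0.7, 0.2, 0.6]
opening: 0.993
finger_force: 0.0
```

Run:
```python
from h import *
w=cams.capture("wrist"); o=readout.observe(); print(o["eef_pos"],o["eef_rot"],o["contact_force"])
r=trace("plate",w)[0]; m=r["mask"]; print(r["p"],r["point"])
g=cv2.cvtColor(w["color"],cv2.COLOR_RGB2GRAY)
y0,x0=np.argwhere(m).min(0);y1,x1=np.argwhere(m).max(0); print(x0,x1,y0,y1)
L=((g>235)&(cv2.dilate(m.astype(np.uint8),np.ones((5,5)))>0)).astype(np.uint8)
n,lab,st,c=cv2.connectedComponentsWithStats(L); i=1+st[1:,4].argmax(); P=np.argwhere(lab==i)[:,::-1].astype(np.float32)
G=np.array([ray(w,p,92)[:2] for p in P],np.float32); R=cv2.minAreaRect(G); print(st[i],R)
# extents in tool frame
import math
q=o["eef_rot"]; th=2*math.atan2(q[2],q[1]); X=np.array([math.cos(th),math.sin(th)]);Y=np.array([math.sin(th),-math.cos(th)])
d=G-o["eef_pos"][:2]; print(np.degrees(th),[( (d@v).min(),(d@v).max()) for v in (X,Y)])
```

```text
[ 507.79976051 -209.56648365  127.68423846] [6.82318996e-04 9.98154419e-01 6.07123247e-02 1.14145904e-03] [0.73285357 0.86695517 0.34402173]
0.69 [317.6, 215.3]
272 361 195 234
[332 225  30   9 213] ((508.302978515625, -229.81741333007812), (5.923047065734863, 19.79486083984375), 6.952712059020996)
6.96140718509273 [(np.float64(-4.9179547391596605), np.float64(1.0077787527983917)), (np.float64(10.265546617154959), np.float64(30.059620139851113))]
```

>>> drive_tool(commands=[{"jaw": 8.5, "x": -0.05, "y": 0, "z": 3}, {"jaw": 8.5, "x": -0.05, "y": 0, "z": 5.5}, {"jaw": 8.5, "x": -0.05, "y": 0, "z": 7}, {"jaw": 8.5, "x": -0.05, "y": 0, "z": 7.4}, {"jaw": 8.5, "x": -0.05, "y": 0, "z": 7.4}, {"jaw": 8.5, "x": -0.05, "y": 0, "z": 7.4}])

```text
invalid input at $.commands[0]: expected keys jaw, x, y, z, roll
```

Run:
```python
from h import *
w=cams.capture("wrist"); save(w,"w3.png",(180,180,480,400),2.6)
s=cams.capture("side"); 
o=readout.observe(); print(o["eef_pos"],o["eef_rot"],o["contact_force"])
```

```text
[ 507.66237895 -209.33585497  127.7165644 ] [6.93089476e-04 9.98148486e-01 6.08083103e-02 1.21186459e-03] [0.60809514 0.54417656 0.205066  ]
```

View pics/w3.png

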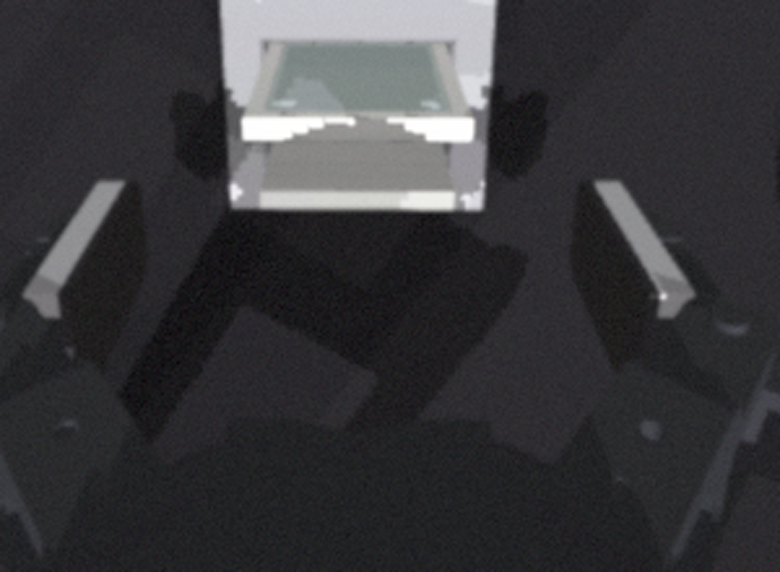

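The wrist crop shows the glass plate's top edge centred at about (318,229), between the open fingers at about (225,250) and (410,250). Descending now.

>>> drive_tool(commands=[{"jaw": 8.5, "x": -0.19, "y": 0, "z": 3, "roll": 0}, {"jaw": 8.5, "x": -0.19, "y": 0, "z": 5.5, "roll": 0}, {"jaw": 8.5, "x": -0.19, "y": 0, "z": 7, "roll": 0}, {"jaw": 8.5, "x": -0.19, "y": 0, "z": 7.6, "roll": 0}, {"jaw": 8.5, "x": -0.19, "y": 0, "z": 7.6, "roll": 0}, {"jaw": 8.5, "x": -0.19, "y": 0, "z": 7.6, "roll": 0}])

```text
time: 3.92
eef_pos: [505.6, -209.4, 51.1]
eef_rot: [0.0, 0.998, 0.061, 0.001]
contact_force: [-0.1, -0.3, 0.1]
opening: 0.998
finger_force: 0.0
```

Run:
```python
from h import *
w=cams.capture("wrist"); save(w,"w4.png",(180,180,480,400),2.6)
o=readout.observe(); print(o["eef_pos"],o["eef_rot"],o["contact_force"])
```

```text
[ 505.60551123 -209.41131186   51.12517221] [4.32083131e-04 9.98145633e-01 6.08650496e-02 7.44202960e-04] [-0.49411444  0.13311149  0.08511111]
```

View pics/w4.png

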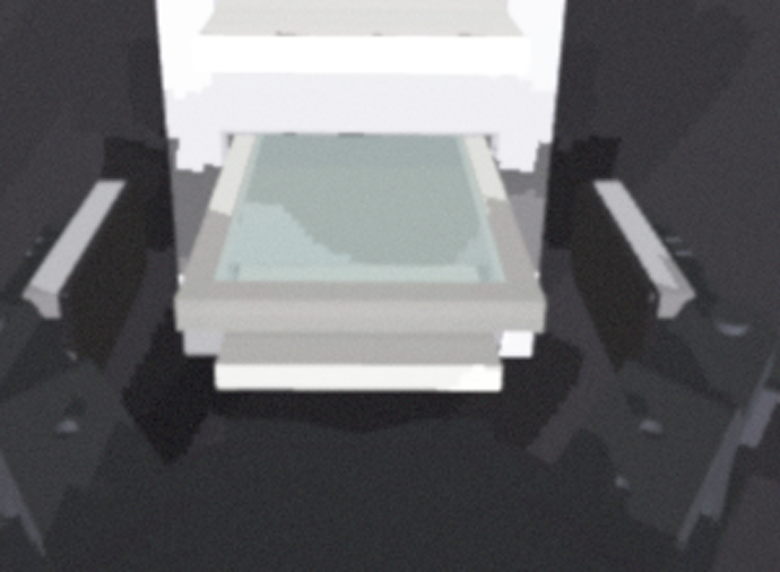

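>>> drive_tool(commands=[{"jaw": 8.5, "x": 0, "y": 0, "z": -0.3, "roll": 0}, {"jaw": 5, "x": 0, "y": 0, "z": -0.3, "roll": 0}, {"jaw": 5, "x": 0, "y": 0, "z": -0.3, "roll": 0}, {"jaw": 5, "x": 0, "y": 0, "z": -0.3, "roll": 0}, {"jaw": 5, "x": 0, "y": 0, "z": -0.3, "roll": 0}, {"jaw": 5, "x": 0, "y": 0, "z": -0.3, "roll": 0}, {"jaw": 5, "x": 0, "y": 0, "z": -0.3, "roll": 0}])

```text
time: 4.85
eef_pos: [505.3, -209.2, 54.1]
eef_rot: [0.0, 0.998, 0.061, 0.0]
contact_force: [-0.3, -0.0, 5.9]
opening: 0.686
finger_force: 63.5
```

>>> drive_tool(commands=[{"jaw": 5, "x": 0, "y": 0, "z": -0.5, "roll": 0}, {"jaw": 5, "x": 0, "y": 0, "z": -1.5, "roll": 0}, {"jaw": 5, "x": 0, "y": 0, "z": -3, "roll": 0}, {"jaw": 5, "x": 0, "y": 0, "z": -5, "roll": 0}, {"jaw": 5, "x": 0, "y": 0, "z": -8, "roll": 0}, {"jaw": 5, "x": 0, "y": 0, "z": -11, "roll": 0}, {"jaw": 5, "x": 0, "y": 0, "z": -13, "roll": 0}, {"jaw": 5, "x": 0, "y": 0, "z": -13, "roll": 0}, {"jaw": 5, "x": 0, "y": 0, "z": -13, "roll": 0}])

```text
time: 5.98
eef_pos: [504.4, -208.8, 183.0]
eef_rot: [-0.0, 0.998, 0.061, -0.0]
contact_force: [0.7, 0.0, -1.6]
opening: 0.69
finger_force: 64.4
```

Run:
```python
from h import *
o=readout.observe(); print(o["eef_pos"],o["eef_rot"],o["contact_force"],o["opening"])
w=cams.capture("wrist"); s=cams.capture("side"); t=cams.capture("top")
a=w["color"]; b=cv2.resize(t["color"][155:225,215:290],None,fx=5,fy=5,interpolation=3)
im=np.zeros((600,800,3),np.uint8); im[:240,:320]=a[160:400,160:480]; im[:b.shape[0],400:400+b.shape[1]]=b
c=cv2.resize(s["color"][205:275,205:290],None,fx=4,fy=4,interpolation=3); im[245:245+c.shape[0],:c.shape[1]]=c
c=cv2.resize(s["color"][100:200,330:430],None,fx=2,fy=2,interpolation=3); im[360:360+c.shape[0],400:600]=c
cv2.imwrite("pics/m5.png",im[:,:,::-1])
```

```text
[ 504.4074933  -208.84576452  183.02767664] [-1.67450267e-04  9.98146944e-01  6.08487346e-02 -2.85049331e-04] [ 0.67665025  0.01543291 -1.64062072] 0.6904684660308498
```

View pics/m5.png

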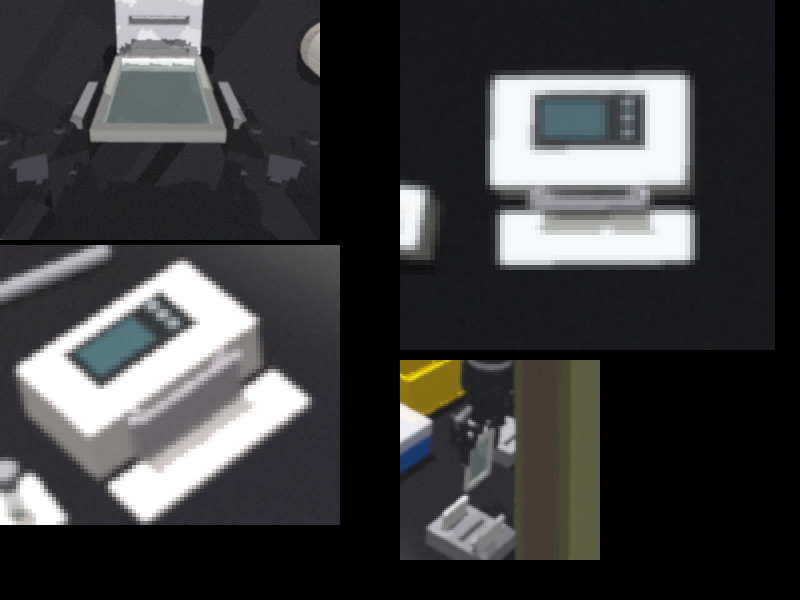

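Run:
```python
from h import *
t=cams.capture("top"); 
print(ray(t,(253,194.4),56),ray(t,(242.,197),50),ray(t,(264,197),50)); print([ (q,search_frame(q,t)[:1]) for q in("jar","beaker")])
for uv in ((233,170.5),(273,170),(273,191.5),(232.7,192)): print(uv,ray(t,uv,50))
```

```text
[555.02839595 203.54832468  56.        ] [544.72347071 246.44320716  50.        ] [547.20011262 161.33587996  50.        ]
[('jar', [{'point': [303.2, 217.9], 'p': 0.58}]), ('beaker', [{'point': [305.5, 147.1], 'p': 0.64}])]
(233, 170.5) [649.26434234 288.22598534  50.        ]
(273, 170) [655.825827   131.78258127  50.        ]
(273, 191.5) [569.92922704 127.58337739  50.        ]
(232.7, 192) [563.40597119 283.72714025  50.        ]
```

>>> drive_tool(commands=[{"jaw": 5, "x": 0.4, "y": -4.0, "z": -2, "roll": 0.01}, {"jaw": 5, "x": 0.8, "y": -9.0, "z": -4, "roll": 0.02}, {"jaw": 5, "x": 1.2, "y": -14, "z": -5.7, "roll": 0.03}, {"jaw": 5, "x": 1.7, "y": -19, "z": -5.7, "roll": 0.04}, {"jaw": 5, "x": 2.1, "y": -24, "z": -5.7, "roll": 0.05}, {"jaw": 5, "x": 2.6, "y": -29, "z": -5.7, "roll": 0.06}, {"jaw": 5, "x": 3, "y": -34, "z": -5.7, "roll": 0.07}, {"jaw": 5, "x": 3.4, "y": -38.5, "z": -5.7, "roll": 0.08}, {"jaw": 5, "x": 3.6, "y": -40.8, "z": -5.7, "roll": 0.08}, {"jaw": 5, "x": 3.6, "y": -40.8, "z": -5.7, "roll": 0.08}])

```text
time: 7.52
eef_pos: [490.8, 201.8, 239.8]
eef_rot: [0.0, 1.0, 0.022, -0.0]
contact_force: [0.6, -0.2, -2.0]
opening: 0.686
finger_force: 64.7
```

>>> drive_tool(commands=[{"jaw": 5, "x": 0, "y": 0, "z": 0, "roll": 0}, {"jaw": 5, "x": 0, "y": 0, "z": 0, "roll": 0}])

```text
time: 7.78
eef_pos: [491.1, 199.1, 240.2]
eef_rot: [0.0, 1.0, 0.02, -0.0]
contact_force: [-0.2, 0.4, -0.9]
opening: 0.689
finger_force: 64.7
```

Run:
```python
from h import *
o=readout.observe(); print(o["eef_pos"],o["eef_rot"],o["contact_force"],o["opening"])
w=cams.capture("wrist"); np.save("w6.npy",w,allow_pickle=True); cv2.imwrite("w6.png",w["color"][:,:,::-1])
save(w,"w6.png",(190,60,450,255),3)
for q,z in (("port_slot",46),("seat",24),("port",50)):
  for r in search_frame(q,w)[:2]: print(q,r["p"],r["point"],ray(w,r["point"],z))
```

```text
[491.0847587  199.13759899 240.17481697] [ 2.58850515e-04  9.99795335e-01  2.02281683e-02 -2.04532155e-04] [-0.24528775  0.44336019 -0.93316594] 0.6892058598285481
port_slot 0.86 [312.0, 75.5] [597.46587338 208.86844346  46.        ]
seat 0.71 [316.3, 108.1] [563.33816131 202.95673024  24.        ]
port 0.66 [312.8, 73.8] [598.87855438 207.98819477  50.        ]
```

View pics/w6.png

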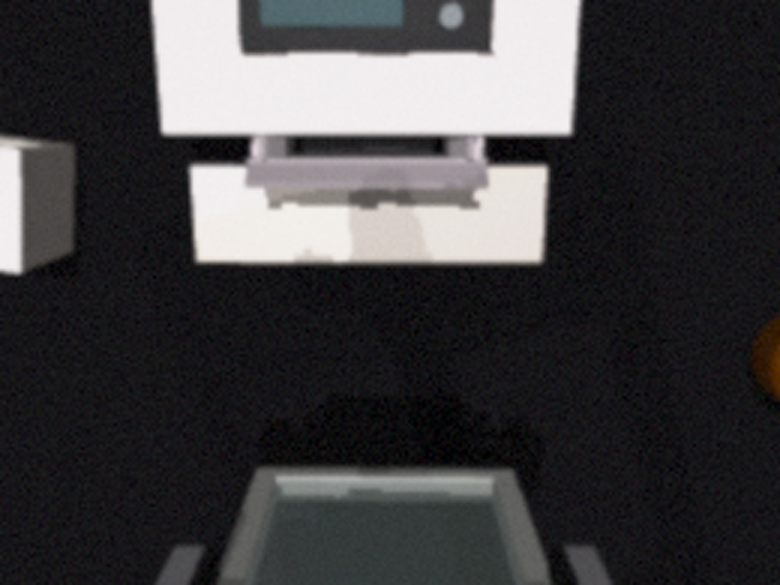

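The wrist crop shows the reader body's front edge at image row about 105, columns 243–382. The dark slot lies between row 105 and the lip at about row 113, with end posts at about (287,110) and (339,110). The plate's bottom edge is near row 217. Now to compute positions, including the plate's own offset in the tool.

Run:
```python
from h import *
w=np.load("w6.npy",allow_pickle=True).item(); g=cv2.cvtColor(w["color"],cv2.COLOR_RGB2GRAY).astype(int)
np.set_printoptions(linewidth=220)
for c in (255,270,312,355,370): print(c,g[99:126,c])
print("row108",g[108,265:362]); 
print("plate rows 212-222",[ (c,g[211:223,c]) for c in (285,313,340)]); print("r218",g[218,265:285],g[218,345:365])
for uv in ((243.3,105),(312.5,105),(381.7,105)): print(uv,ray(w,uv,50))
for uv in ((286,109),(339,109)): print(uv,ray(w,uv,46))
for bz in (188,191,194):
  q=proj(w,[[491.1+s,199.1+y,bz] for s in (-3,0,3) for y in (-30,0,30)]); print(bz,np.round(q,1).tolist())
```

```text
255 [239 239 239 238 227 180  92  25  23   4  10  21  14  19  40  95 177 230 238 237 239 238 238 237 238 237 232]
270 [240 240 239 237 228 177  87  17  19   8   4  13   7  23  33  82 166 228 236 236 235 234 234 236 239 238 239]
312 [239 238 240 238 228 180  94  35  32  37  54  50  69 121 167 169 155 152 149 144 144 142 150 134 103  88  85]
355 [239 240 239 239 228 182  89  23  10   7   7   7  18   9  17  73 152 216 228 228 228 228 228 230 229 228 231]
370 [239 239 239 237 228 181  89  20  15   1  11   1   8   5  25  75 152 215 226 227 227 227 223 221 222 222 221]
row108 [ 20  11   8  15  10   8  11  34 107 183 208 196 176 154 133 128 123 126 122 116  83  53  41  28  11  22  27  33  34  33  29  34  29  33  31  36  35  29  32  30  29  32  29  31  32  36  39  37  44  38  40  40  38  38
  38  36  42  40  39  43  37  32  35  36  32  29  32  31  31  21  11   5  25  62  93 121 131 128 132 130 140 162 181 198 211 188 115  39  15  17   7   7   7  17  14  19   5]
plate rows 212-222 [(285, array([ 16,  17,  12,  21,  49,  79, 100, 133, 163, 156, 140, 138])), (313, array([  6,  14,  12,  16,  29
[... 297 characters left out ...]
 [563.96064261 283.49530229  50.        ]
(312.5, 105) [567.06428354 207.1922319   50.        ]
(381.7, 105) [570.16818896 130.88265932  50.        ]
(286, 109) [561.52002257 236.80266635  46.        ]
(339, 109) [563.93569001 177.40998633  46.        ]
188 [[357.4, 222.4], [316.6, 220.9], [275.7, 219.4], [357.7, 218.7], [316.8, 217.1], [275.7, 215.6], [358.1, 214.9], [316.9, 213.3], [275.6, 211.7]]
191 [[357.9, 224.1], [316.6, 222.5], [275.1, 221.0], [358.3, 220.3], [316.8, 218.7], [275.1, 217.2], [358.6, 216.4], [316.9, 214.9], [275.1, 213.3]]
194 [[358.5, 225.8], [316.6, 224.2], [274.5, 222.7], [358.8, 221.9], [316.7, 220.4], [274.5, 218.8], [359.2, 218.0], [316.9, 216.5], [274.5, 214.9]]
```

>>> drive_tool(commands=[{"jaw": 5, "x": 2.5, "y": -0.2, "z": 2, "roll": 0}, {"jaw": 5, "x": 5, "y": -0.4, "z": 5, "roll": 0}, {"jaw": 5, "x": 7, "y": -0.6, "z": 8, "roll": 0}, {"jaw": 5, "x": 7.05, "y": -0.61, "z": 10.5, "roll": 0}, {"jaw": 5, "x": 7.05, "y": -0.61, "z": 11.5, "roll": 0}, {"jaw": 5, "x": 7.05, "y": -0.61, "z": 12, "roll": 0}, {"jaw": 5, "x": 7.05, "y": -0.61, "z": 12, "roll": 0}, {"jaw": 5, "x": 7.05, "y": -0.61, "z": 12, "roll": 0}])

```text
time: 8.98
eef_pos: [561.9, 209.5, 121.5]
eef_rot: [-0.0, 1.0, 0.021, 0.001]
contact_force: [0.4, -0.4, -0.9]
opening: 0.686
finger_force: 64.7
```

Run:
```python
from h import *
o=readout.observe(); print(o["eef_pos"],o["eef_rot"],o["contact_force"],o["opening"])
w=cams.capture("wrist"); np.save("w7.npy",w,allow_pickle=True)
save(w,"w7.png",(190,140,450,320),3)
p=o["eef_pos"]; a=2*o["eef_rot"][2]; R=np.array([[np.cos(a),-np.sin(a)],[np.sin(a),np.cos(a)]]); bz=p[2]-46.1
q=np.array([[*(p[:2]+R@[3,y]),bz] for y in(-30,0,30)]); print("plate bottom front pred",np.round(proj(w,q),1))
c=np.array([565.3-2.2,207.3]); 
q=np.array([[*(c+R@[4.5,y]),50] for y in(-75,-45,0,45,75)]); print("edge pred",np.round(proj(w,q),1))
```

```text
[561.87472035 209.51404026 121.47885807] [-2.91241371e-04  9.99780432e-01  2.09273274e-02  1.02505122e-03] [ 0.44426809 -0.38337562 -0.85121622] 0.6857622722470277
plate bottom front pred [[359.1 216.7]
 [316.7 216.6]
 [274.3 216.6]]
edge pred [[414.8 201.3]
 [376.8 201.3]
 [319.7 201.3]
 [262.7 201.2]
 [224.6 201.2]]
```

View pics/w7.png

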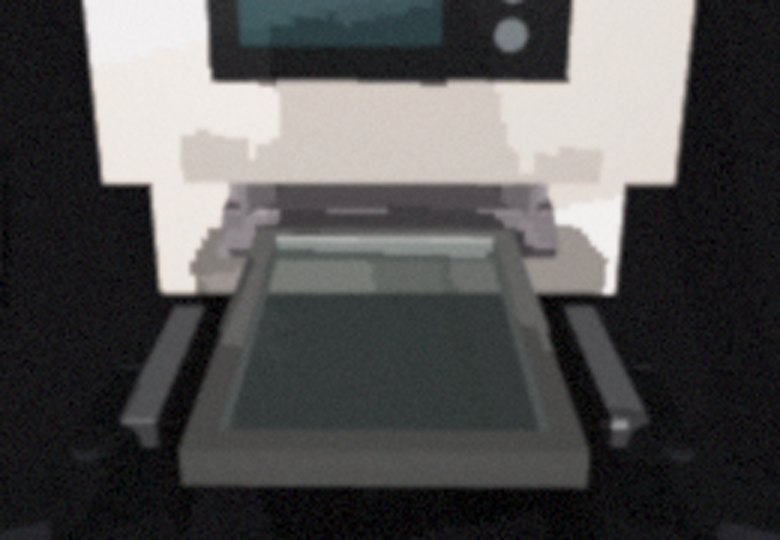

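The crop shows the plate hanging in front of the slot, with the body edge at image row 201 (centre column about 320) and the plate's bottom edge at about row 217 (centre column about 318). It is nearly aligned; measuring this precisely.

Run:
```python
from h import *
w=np.load("w7.npy",allow_pickle=True).item(); g=cv2.cvtColor(w["color"],cv2.COLOR_RGB2GRAY).astype(int)
np.set_printoptions(linewidth=220)
for c in (235,300,318,340,405): print(c,"r196-224",g[196:225,c])
print("r222 L",g[222,262:290],"R",g[222,346:375]); print("r199 L",g[199,218:230],"R",g[199,410:422])
print("r206 L",g[206,258:292]," R",g[206,346:382]); print("r230 L",g[230,258:282],"R",g[230,352:378])
```

```text
235 r196-224 [232 233 231 229 207 122  43  24  22  22  23  24  23  19  13  18  23  18  20  21  24  15  18  16  23  18  12  21  14]
300 r196-224 [200 202 202 201 180 125  86  79  78  75  75  77  79  93 105  80  66  65  63  72  85  94 126 167 161 146 139 127  97]
318 r196-224 [203 201 202 197 178 126  87  76  80  78  76  77  80  91 101  79  65  62  64  72  87 100 124 156 156 144 142 136 120]
340 r196-224 [201 200 198 198 178 126  88  77  79  78  77  78  75  75  64  63  64  62  64  73  85  99 127 159 163 147 141 139 133]
405 r196-224 [221 220 221 220 198 134  63  23  17  27  28  16  20  21  11  24  25  22  16  22  14  24  13  22  19  20  25  18  23]
r222 L [132 141 144 139 133 126 128 125 129 128 124 113 100  96  98  99  94  96  95  91 111 122 129 128 124 127 127 128] R [139 142 138 137 137 137 139 132 106  92  95  95  97  97  97  97  87  73  68  74  81  93 111 120 123 121 124 121 117]
r199 L [ 27  16  25  16  30  96 178 222 228 229 229 229] R [216 217 218 212 178 102  35  16  15  23  17  14]
r206 L [232 232 233 232 233 231 227 196 147 139 139 135 136 132 118 107 104 102 103 100 103  98 100  95  83  80  75  76  78  75  76  76  74  78]  R [ 76  77  76  77  78  78  73  78  77  77  86  96  97 106 105 104 106 106 108 107 120 129 134 140 140 136 140 188 212 219 222 221 220 222 222 221]
r230 L [127 129 128 130 134 135 134 133 134 133 137 140 111  87  76  85  92 100  97  94  83  84  92 107] R [107 106 104  92  85  88  93  98  97  97  96  93  97 115 140 148 147 151 147 146 150 149 149 146 149 148]
```

>>> drive_tool(commands=[{"jaw": 5, "x": 0.05, "y": 0.1, "z": 0, "roll": 0}, {"jaw": 5, "x": 0.05, "y": 0.1, "z": 0.8, "roll": 0}, {"jaw": 5, "x": 0.05, "y": 0.1, "z": 1.6, "roll": 0}, {"jaw": 5, "x": 0.05, "y": 0.1, "z": 2, "roll": 0}, {"jaw": 5, "x": 0.05, "y": 0.1, "z": 2, "roll": 0}, {"jaw": 5, "x": 0.05, "y": 0.1, "z": 2, "roll": 0}])

```text
time: 9.78
eef_pos: [561.9, 208.4, 100.3]
eef_rot: [-0.0, 1.0, 0.021, 0.0]
contact_force: [-0.0, 0.5, -0.6]
opening: 0.69
finger_force: 64.7
```

Run:
```python
from h import *
o=readout.observe(); print(o["eef_pos"],o["eef_rot"],o["contact_force"],o["opening"])
w=cams.capture("wrist"); np.save("w8.npy",w,allow_pickle=True)
save(w,"w8.png",(190,160,450,300),3)
g=cv2.cvtColor(w["color"],cv2.COLOR_RGB2GRAY).astype(int)
np.set_printoptions(linewidth=220)
for c in (225,300,318,340,410): print(c,"r205-228",g[205:229,c])
for r in (209,212,222): print(r,"L",g[r,210:290],"R",g[r,346:426])
p=o["eef_pos"]; a=2*o["eef_rot"][2]; R=np.array([[np.cos(a),-np.sin(a)],[np.sin(a),np.cos(a)]]); bz=p[2]-46.1
print("pred",np.round(proj(w,np.array([[*(p[:2]+R@[3,y]),bz] for y in(-30,0,30)])),1).tolist(), np.round(proj(w,np.array([[*(np.array([563.3,207.6])+R@[4.5,y]),50] for y in(-75,0,75)])),1).tolist())
```

```text
[561.9378651  208.36970481 100.28329803] [-3.69581735e-06  9.99781481e-01  2.09043128e-02  2.46582577e-05] [-0.01355538  0.51910451 -0.56790333] 0.6903050264902494
225 r205-228 [231 231 231 231 220 175  86  23  14  11  19  23  20  15  22  25  19  21  21  14  20  25  17  11]
300 r205-228 [200 201 201 200 189 156  99  64  58  59  72  89 103 133 169 161 144 139 138 121  99  88  81  79]
318 r205-228 [203 199 199 200 196 173 103  63  61  54  67  83  99 126 155 159 143 140 139 125  98  90  84  78]
340 r205-228 [203 198 200 203 196 171 104  59  57  60  66  77  90 115 158 164 146 135 124 103  86  86  82  81]
410 r205-228 [223 221 222 220 218 189 103  27  21  25  27  22  13  32  19  24  12  19  23  19  23  22  25  24]
209 L [ 21  25  70 145 202 219 219 219 219 218 221 220 221 221 220 220 219 221 220 220 221 220 222 228 231 232 231 233 231 232 232 228 215 209 204 204 203 203 203 204 204 205 205 205 203 205 204 204 203 201 199 194 194 192
 192 190 191 191 191 190 187 193 192 188 191 190 189 186 187 188 190 191 186 189 188 188 188 190 189 188] R [195 197 195 194 196 197 197 195 196 194 195 197 1
[... 983 characters left out ...]
16  18  22  21  26  23  19  24  20  16  30 110 199 226 231 232 230 230 232 231 231 231 232 231 231 231 231 231 230 227 219 165 132 124 125 128 125 128 129 126 127 126
 125 133 130 129 129 134 129 128 113  96  95  95  94  96  99  99  92  94 117 132 138 140 138 137 138 137] R [140 135 137 138 135 135 137 131 110  93  95  96  98  94 101  93  87  76  64  63  62  76 106 119 126 128 123 129 129 128 127 132 137 146 150 148 149 150 147 152 152 149 150 155 170 191 226 237 240 238 240 239 240 239
 235 198 115  48  23  22  25  18  23  19  19  22  22  26  23  18  21  17  17  20  12  21  12  18  21  17]
pred [[359.1, 216.5], [316.7, 216.5], [274.3, 216.5]] [[422.3, 210.7], [317.9, 210.7], [213.4, 210.6]]
```

>>> drive_tool(commands=[{"jaw": 5, "x": 0.05, "y": 0, "z": 0, "roll": 0}, {"jaw": 5, "x": 0.05, "y": 0, "z": 0.3, "roll": 0}, {"jaw": 5, "x": 0.05, "y": 0, "z": 0.6, "roll": 0}, {"jaw": 5, "x": 0.05, "y": 0, "z": 0.9, "roll": 0}, {"jaw": 5, "x": 0.05, "y": 0, "z": 1.2, "roll": 0}, {"jaw": 5, "x": 0.05, "y": 0, "z": 1.4, "roll": 0}, {"jaw": 5, "x": 0.05, "y": 0, "z": 1.4, "roll": 0}])

```text
time: 10.7
eef_pos: [562.2, 208.3, 86.1]
eef_rot: [0.0, 1.0, 0.021, -0.0]
contact_force: [0.7, 0.8, -0.4]
opening: 0.689
finger_force: 64.7
```

Run:
```python
from h import *
o=readout.observe(); print(o["eef_pos"],o["eef_rot"],o["contact_force"],o["ft_torque"],o["opening"])
w=cams.capture("wrist"); save(w,"w9.png",(190,160,450,340),3)
```

```text
[562.16219794 208.31731864  86.06262404] [ 6.22340898e-05  9.99781139e-01  2.09193518e-02 -2.23747986e-04] [ 0.73184248  0.83750088 -0.37504836] [-0.03724032 -0.02263552  0.00810226] 0.6886740336149441
```

View pics/w9.png

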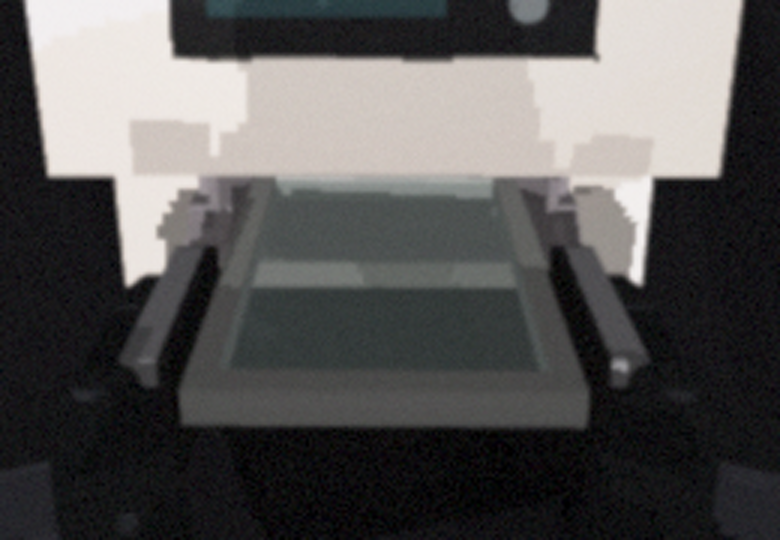

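The plate's lower end is now behind the lip: the body edge (row about 219) covers its bottom and it is centred between the end posts, with no side force. Now feeling for the seat.

>>> drive_tool(commands=[{"jaw": 5, "x": 0.02, "y": 0, "z": 0.4, "roll": 0}, {"jaw": 5, "x": 0.02, "y": 0, "z": 0.8, "roll": 0}, {"jaw": 5, "x": 0.02, "y": 0, "z": 1.2, "roll": 0}, {"jaw": 5, "x": 0.02, "y": 0, "z": 1.4, "roll": 0}, {"jaw": 5, "x": 0.02, "y": 0, "z": 1.4, "roll": 0}])

```text
time: 11.38
eef_pos: [562.3, 208.3, 72.0]
eef_rot: [0.0, 1.0, 0.021, -0.0]
contact_force: [-0.3, -0.1, -0.7]
opening: 0.689
finger_force: 64.7
```

>>> drive_tool(commands=[{"jaw": 5, "x": 0, "y": 0, "z": 0.1, "roll": 0}, {"jaw": 5, "x": 0, "y": 0, "z": 0.2, "roll": 0}, {"jaw": 5, "x": 0, "y": 0, "z": 0.3, "roll": 0}, {"jaw": 5, "x": 0, "y": 0, "z": 0.4, "roll": 0}, {"jaw": 5, "x": 0, "y": 0, "z": 0.4, "roll": 0}])

```text
time: 12.0
eef_pos: [562.7, 208.4, 68.6]
eef_rot: [-0.0, 1.0, 0.021, 0.0]
contact_force: [-0.9, 0.0, 2.8]
opening: 0.686
finger_force: 64.8
```

>>> drive_tool(commands=[{"jaw": 5, "x": 0, "y": 0, "z": 0.2, "roll": 0}, {"jaw": 5, "x": 0, "y": 0, "z": 0.4, "roll": 0}, {"jaw": 5, "x": 0, "y": 0, "z": 0.6, "roll": 0}, {"jaw": 5, "x": 0, "y": 0, "z": 0.8, "roll": 0}, {"jaw": 5, "x": 0, "y": 0, "z": 0.8, "roll": 0}, {"jaw": 5, "x": 0, "y": 0, "z": 0.8, "roll": 0}])

```text
time: 12.75
eef_pos: [562.8, 208.4, 60.7]
eef_rot: [-0.0, 1.0, 0.021, 0.0]
contact_force: [-0.7, -0.8, 6.1]
opening: 0.688
finger_force: 65.2
```

>>> drive_tool(commands=[{"jaw": 5, "x": 0, "y": 0, "z": 0.1, "roll": 0}, {"jaw": 5, "x": 0, "y": 0, "z": 0.1, "roll": 0}, {"jaw": 5, "x": 0, "y": 0, "z": 0.1, "roll": 0}])

```text
time: 13.12
eef_pos: [562.8, 208.4, 59.8]
eef_rot: [-0.0, 1.0, 0.021, 0.0]
contact_force: [-1.0, -1.0, 7.4]
opening: 0.684
finger_force: 65.2
```

>>> drive_tool(commands=[{"jaw": 5, "x": 0, "y": 0, "z": 0.1, "roll": 0}, {"jaw": 5, "x": 0, "y": 0, "z": 0.1, "roll": 0}, {"jaw": 5, "x": 0, "y": 0, "z": 0.1, "roll": 0}])

```text
time: 13.5
eef_pos: [562.8, 208.4, 58.8]
eef_rot: [-0.0, 1.0, 0.021, 0.0]
contact_force: [-0.6, -0.8, 7.7]
opening: 0.688
finger_force: 65.3
```

>>> drive_tool(commands=[{"jaw": 5, "x": 0, "y": 0, "z": 0.05, "roll": 0}, {"jaw": 5, "x": 0, "y": 0, "z": 0.05, "roll": 0}, {"jaw": 5, "x": 0, "y": 0, "z": 0.05, "roll": 0}])

```text
time: 13.88
eef_pos: [562.8, 208.4, 58.4]
eef_rot: [-0.0, 1.0, 0.021, 0.0]
contact_force: [-2.0, -0.2, 8.1]
opening: 0.685
finger_force: 65.3
```

>>> drive_tool(commands=[{"jaw": 5, "x": 0, "y": 0, "z": 0.04, "roll": 0}, {"jaw": 5, "x": 0, "y": 0, "z": 0.04, "roll": 0}, {"jaw": 5, "x": 0, "y": 0, "z": 0.04, "roll": 0}])

```text
time: 14.25
eef_pos: [562.8, 208.4, 58.0]
eef_rot: [-0.0, 1.0, 0.021, 0.0]
contact_force: [-1.2, -1.8, 7.7]
opening: 0.69
finger_force: 65.5
```

>>> drive_tool(commands=[{"jaw": 5, "x": 0, "y": 0, "z": 0.03, "roll": 0}, {"jaw": 5, "x": 0, "y": 0, "z": 0.03, "roll": 0}, {"jaw": 5, "x": 0, "y": 0, "z": 0.03, "roll": 0}])

```text
time: 14.62
eef_pos: [562.8, 208.4, 58.0]
eef_rot: [-0.0, 1.0, 0.021, 0.0]
contact_force: [-2.0, -0.9, 9.6]
opening: 0.692
finger_force: 65.6
```

>>> drive_tool(commands=[{"jaw": 5, "x": 0, "y": 0, "z": 0.03, "roll": 0}, {"jaw": 5, "x": 0, "y": 0, "z": 0.03, "roll": 0}, {"jaw": 5, "x": 0, "y": 0, "z": 0.03, "roll": 0}])

```text
time: 15.0
eef_pos: [562.9, 208.4, 58.0]
eef_rot: [-0.0, 1.0, 0.021, 0.001]
contact_force: [-2.1, -1.1, 11.2]
opening: 0.687
finger_force: 65.8
```

Run:
```python
from h import *
for i in range(4):
  cams.capture("wrist"); o=readout.observe(); print(o["eef_pos"].round(2),o["contact_force"].round(2),o["ft_torque"].round(2),o["finger_force"])
```

```text
[562.92 208.41  57.99] [-2.15 -1.4  10.17] [-0.16  0.46  0.01] 65.79705834388733
[562.92 208.4   58.02] [-3.03 -1.92 10.34] [-0.19  0.47  0.02] 65.79755544662476
[562.9  208.4   58.01] [-2.43 -1.47 11.54] [-0.16  0.48 -0.06] 65.79678654670715
[562.88 208.41  57.99] [-2.04 -1.12 11.7 ] [-0.13  0.44  0.01] 65.79638242721558
```

```bash
python3 -c "
from h import *
print(job.close_job())"
```

```text
the job is handed in; nothing more can be done
None
```

The glass plate is in the reader and pressed down to the seat's hard stop: the tool stopped at z = 58.0 mm while the push rose to about 11 N. The arm is still gripping the plate by its side edges, and the job is handed in.

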